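# Release a filter cube from its dock and hold it up for inspection

## Robot

A 7-joint arm with a two-finger parallel gripper is mounted at the origin on a cart in front of the work surface, level with it; the furniture and walls round the work are solid. World frame = base frame: x ahead of the robot, y to its left, z up, the work surface at z = 0. Lengths are in m, angles in rad, forces in N, time in s.
With the tool pointing down it reaches from about 0.425 to 0.875 m from the base axis. Payload 9.9 kg.
Tool frame: the origin (TCP) lies on the centre line of the jaws, within the pads' length; the fingertips stand 22 mm ahead of it and the grasp point (between the pads) lies 3 mm ahead of it; z points along the fingers, y is the direction in which the jaws open and shut (so a half turn about z gives the same grasp; the last joint's range is limited). The gripper opens to 85 mm and grips with 20 to 120 N. Pads are 22 mm wide; open, the fingers measure 114 mm over their backs; the gripper's body (76 mm by 85 mm) begins 54 mm behind the grasp point. The pads swing forward as they close: fully open they stand 13 mm farther back than shut.
Start: joints at [1.219, 0.576, 0.025, 1.437, -0.015, 1.129, -0.057], TCP at [0.179, -0.651, 0.253] pointing down, gripper open.
Joint ranges: [-2.76, 2.76], [-0.34, 2.15], [-1.52, 1.57], [0.19, 2.46], [-1.09, 4.23], [0.17, 1.99], [-2.82, 2.82]. Speed limits (rad/s): [2.22, 2.22, 3.01, 3.01, 3.14, 3.14, 3.14].

## Interface

Orientations are given as a unit quaternion [x, y, z, w].
In Python, from station import manip gives the robot as it stands.
- The arm moves only by the tool play_rows, never from a script. Its argument "plan" is a list that holds one entry, the list of rows, each a list of 6 numbers: the shift along the world's x, y, z in m, then the turn, a rotation vector about the world's x, y, z in rad. In form: [[[tx, ty, tz, ax, ay, az], ...]]. A call has 1 to 12 rows; each row is the pose to reach, as a shift and turn from the pose commanded when the call began; what a row does not reach only later rows make up. A row lasts 1/10 s, in which the tool goes at most 50 mm and 8.59 degrees, less where a joint would pass 70% of its speed; a pose out of reach is approached as far as the arm can. A call with a gripper value outside its range is refused whole. "claw" is the opening in per cent of the stroke, from 0 (shut) to 100 (fully open), set as the call begins (left out, the last holds). The fingers move at their own pace and stop on an object; "grip_force" is the grip in N (left out, the last holds). Time passes only in rows, so rows that repeat a pose let the fingers close. It gives the time, the measured TCP pose, the force and the opening at its end, in the units of the state.
- manip.read_state(): the state, without advancing time (a new reading comes with each control period).
- manip.read_camera(name): name is "scene" or "side" or "wrist"; returns a dict with "img" (400x640x3 uint8, red, green, blue), "fovy" (degrees; the focal length in pixels is half the picture's height over the tangent of half this angle, whatever the lens; pixels are square), "cx", "cy" (the principal point, pixels), "extrinsics" (4x4, takes a point from world to camera coordinates). Camera axes: x right, y up, looking along -z (the intrinsics and any distortion apply to the point x, -y, -z); pixel columns grow to the right and rows downward; lengths in m; the calibration is good to about 2 mm. A picture is of the moment at which its call begins. There is no depth.
- manip.sign_off(): hands the job in, once; it reports no verdict.
The state is a dict: "t": time; "qpos": joint angles; "qvel": joint speeds; "joint_efforts": joint torques, N m; "position": TCP position; "tool_rot": TCP orientation; "contact_force": force on the tool from outside, world axes, zero at the start; "ft_torque": the same for the moment, N m; "grip_width": opening from 0.0 (shut) to 1.0 (fully open).
Only numpy, scipy, OpenCV 4.12 (cv2) and the standard library are available. Lean on these libraries where they do the work, as an engineer would, in place of code of your own. Each camera call takes 0.05 s, during which the arm holds its last target. There are 200 camera calls.

## Task

The microscope filter cube sits in the nest of its storage dock under a keeper arm. Slide the carriage that bears the arm along its rail away from the cube until it is right against the end stop, then lift the cube out of the nest to about ten centimetres above where it sat and present it there for inspection, over its nest, level and still. The program finishes while still holding the cube in the air; leave the carriage at its stop, keep the cube level on the way and do not disturb the other things on the table.

Things in the scene. Friction and masses are not known exactly. Their poses are not given: they have to be found in the camera images.
- dock: Dock bolted to the table: aluminium base plate 80 (x) by 190 (y) by 10 mm; nest near its -y end, low steel rail along its y axis (x = 0) up to a dark stop block near its +y end. Origin on the table surface; the plate spans y = -95 to +95 mm. Its x axis points roughly away from the robot; yaw within 0.3 rad. It stands in one of two places, ahead to the right or ahead to the left. Fixed.
- nest_center (a point): Centre of the cube when it sits in the nest, fixed to the dock: at dock x = 0, y = -62 mm, 30 mm above the table. The nest is a square rim 8 mm high (top 18 mm above the table) and 4 mm thick, 42 mm (dock x) by 44 mm (dock y) inside; its floor is the plate top, 10 mm above the table.
- carriage (a joint): Carriage on the rail, in m: 0 = nearest the cube, 0.075 = against the end stop; it grows as the carriage moves along the dock's +y, away from the cube. It starts between 0 and 0.012, stays where it is left and takes 2 to 5 N to slide.
- carriage_post (a point): Middle (half-way up) of the black round grip post standing on the carriage and moving with it: dock x = 0, y = -12 mm + joint value, 80 mm above the table. Post 16 mm in diameter, from 61 to 99 mm above the table. The carriage block under it is 46 mm (dock x) by 36 mm, its top 54 mm above the table.
- keeper_tip (a point): Free end of the keeper arm, a flat steel bar fixed on top of the carriage: 22 mm wide (dock x), 54 to 61 mm above the table, reaching from the post towards the cube (this end is 60 mm from the post axis, 57 mm above the table). At first it lies over the cube, about 3 mm above it; at the stop its end is about 45 mm clear of the cube.
- cube_center (a point): Centre of the loose filter cube, half-way up: black block 40 mm (its x) by 38 mm (its y) by 41 mm high, z up. In the nest its centre is 30 mm above the table and its x axis lies along the dock's y axis, with play of about 2 mm. Grasp it by its two plain sides, across its y (fingers before and behind it along the dock's x), 38 mm wide and free above the 18 mm rim.
- filter_cube: The same filter cube, about 0.11 kg, with round glass windows on top and on its -x face (facing the nest end of the dock); origin at the centre of its underside.
- dust_cap: Bystander: flat black dust cap, 41 mm diameter, 13 mm high, on the table just behind the dock. Origin at the centre of its underside.
- ref_case: Bystander: flat black slide case, 32 x 80 x 9 mm, on the table just behind the dock. Origin at the centre of its underside.
- objective_60x: Bystander: standing objective lens, 34 mm diameter, 60 mm high, at the far right. Origin at the centre of its underside.
- objective_canister: Bystander: clear canister with black lid, 51 mm diameter, 71 mm high, at the far right. Origin at the centre of its underside.
- torch: Bystander: small standing torch, 28 mm diameter, 85 mm high, at the far right. Origin at the centre of its underside.
- tip_box: Bystander: pipette tip box, 69 x 101 x 59 mm, in whichever of the two places the dock is not. Origin at the centre of its underside.
- swab_tub: Bystander: clear tub of swabs, 50 mm diameter, 91 mm high, at the far right. Origin at the centre of its underside.

How it is judged:
By the outcome, as a careful person would: the job done as asked, in the order asked, and still so for the second after the job is handed in, while the arm keeps its last pose, push and grip.
It also fails if it takes over 46 s, if anything falls off the work surface, if the arm or the gripper's body presses on something with over 40 N, if the wrist force passes 120 N, or if a joint passes its speed limit or range.

## Working session

There is one attempt and no reset: what is moved stays moved. The work goes in short steps, Python scripts to look and compute and a tool call to move; the robot and the scene stay as the last step left them, time stands still between calls to the robot, and variables do not carry over. Pictures are saved under pics/ and viewed, about 8 in all and at most 12, crops included, and the job is handed in when it is done.

Besides the shell and the picture viewer there is one more tool, called after ">>>" in YAML: its name, and indented under it one key for each argument. play_rows: Moves the arm, as the interface text tells. Its arguments: {"type":"object","properties":{"plan":{"type":"array"},"claw":{"type":"number"},"grip_force":{"type":"number"}},"required":["plan"]}

```bash
mkdir -p pics
cat > h.py <<'E'
from station import manip
import numpy as np, cv2
def cam(n):
    c=manip.read_camera(n); return c
def save(c,f,crop=None,s=1):
    im=c["img"][:,:,::-1]
    if crop: im=im[crop[1]:crop[3],crop[0]:crop[2]]
    cv2.imwrite("pics/"+f,cv2.resize(im,None,fx=s,fy=s,interpolation=cv2.INTER_CUBIC))
def K(c): 
    f=200/np.tan(np.radians(c["fovy"])/2); return f,c["cx"],c["cy"]
def ray(c,u,v,z):
    f,cx,cy=K(c);E=np.array(c["extrinsics"]);R=E[:3,:3];o=-R.T@E[:3,3]
    d=R.T@np.array([(u-cx)/f,-(v-cy)/f,-1]); return o+d*(z-o[2])/d[2]
def proj(c,p):
    f,cx,cy=K(c);E=np.array(c["extrinsics"]);q=E[:3,:3]@np.array(p)+E[:3,3]
    return cx+f*q[0]/-q[2], cy-f*q[1]/-q[2]
E
python3 - <<'E'
from h import *
import pickle
print(manip.read_state())
for n in ("scene","side"):
    c=cam(n); pickle.dump(c,open(n+".pkl","wb")); save(c,n+"0.png"); print(n,{k:c[k] for k in c if k!="img"})
E
ls
```

```text
{'t': 0.0, 'qpos': array([ 1.21916856,  0.57650288,  0.02484662,  1.43792624, -0.01497461,
        1.12898734, -0.05646028]), 'qvel': array([ 0.00065262, -0.00106648, -0.00013861, -0.0015093 , -0.00031214,
        0.00080994, -0.00066391]), 'joint_efforts': array([ 4.14484921e-04, -7.65736055e+01,  2.25009978e+00, -2.85967469e+01,
        1.52273267e-02,  1.27633143e-02, -5.35628715e-05]), 'position': array([ 0.17851669, -0.65052928,  0.25245591]), 'tool_rot': array([ 9.91041098e-01,  1.33554744e-01, -1.63302407e-04, -8.03198403e-04]), 'contact_force': array([0.14482305, 0.07011049, 0.03384065]), 'ft_torque': array([ 0.06512331,  0.00118193, -0.00547564]), 'grip_width': 1.0002466168159259}
scene {'fovy': 43.40971647672089, 'cx': 318.9871562744784, 'cy': 201.36739167466214, 'extrinsics': array([[-0.59975986, -0.80016201, -0.00537361,  0.212847  ],
       [ 0.40918515, -0.31246115,  0.85728382, -0.29218822],
       [-0.68764499,  0.51196561,  0.51481607, -1.61662712],
       [ 0.        ,  0.        ,  0.        ,  1.        ]])}
side {'fovy': 55.21447384712602, 'cx': 323.45698612049307, 'cy': 197.28509753383398, 'extrinsics': array([[ 0.91030583, -0.41345322,  0.01999326, -0.47989555],
       [ 0.2182822 ,  0.52051263,  0.82548137, -0.12351139],
       [-0.35170467, -0.74707633,  0.56407516, -1.15728263],
       [ 0.        ,  0.        ,  0.        ,  1.        ]])}
h.py
pics
scene.pkl
side.pkl
```

View pics/scene0.png

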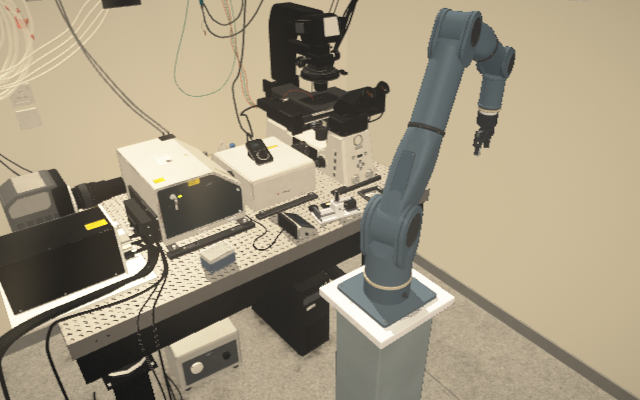

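View pics/side0.png

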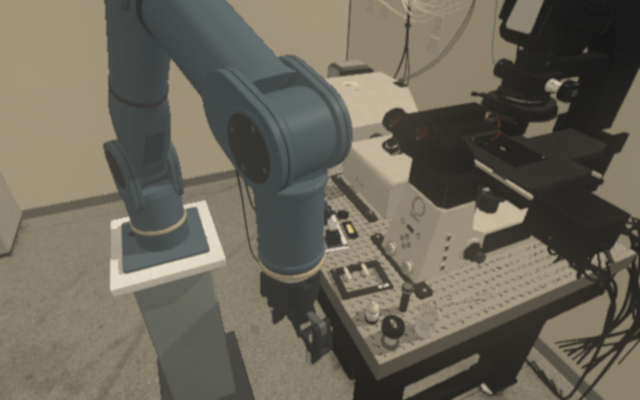

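The scene view shows the dock near (338,208) and the tip box near (218,258), so the dock is in the right-hand place. In the side view the dock is at about (335,232), partly behind the arm. I'll enlarge the scene view.

Run:
```python
from h import *
import pickle
c=pickle.load(open("scene.pkl","rb")); save(c,"s1.png",(295,170,395,235),8)
for uv in ((338,208),(218,258)): print(ray(c,*uv,0.03))
c=pickle.load(open("side.pkl","rb")); print(ray(c,335,232,.03))
```

```text
[ 0.45618395 -0.1708193   0.03      ]
[0.4513972  0.36117292 0.03      ]
[ 0.47016486 -0.20805241  0.03      ]
```

View pics/s1.png

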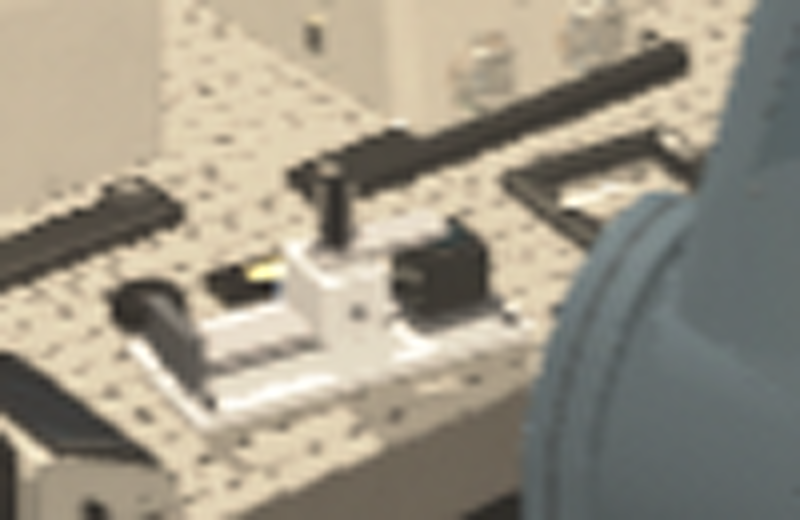

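The crop shows the following, in full-image pixels:
- post top at about (336.6, 191)
- plate near-left corner (321.3, 222.5), far-left corner (311.3, 212.5) and near-right corner (361, 211.2)
- the cube to the right, under the keeper arm

Run:
```python
from h import *
import pickle
c=pickle.load(open("scene.pkl","rb"))
for n,u,v,z in (("posttop",336.6,191.3,.099),("postbot",337,201,.061),("nl",321.3,222.5,.01),("fl",311.3,212.5,.01),("nr",361,211.2,.01)): print(n,ray(c,u,v,z).round(4))
w=cam("wrist");E=np.array(w["extrinsics"]);print(E.round(3),w["fovy"],-E[:3,:3].T@E[:3,3])
from scipy.spatial.transform import Rotation as R
print(R.from_quat(manip.read_state()["tool_rot"]).as_matrix().round(3))
```

```text
posttop [ 0.4706 -0.1741  0.099 ]
postbot [ 0.4608 -0.1689  0.061 ]
nl [ 0.4371 -0.0729  0.01  ]
fl [ 0.5194 -0.0849  0.01  ]
nr [ 0.4061 -0.2494  0.01  ]
[[ 0.264 -0.965  0.    -0.675]
 [ 0.93   0.255 -0.266  0.035]
 [ 0.257  0.07   0.964 -0.377]
 [ 0.     0.     0.     1.   ]] 64.18386346104266 [ 0.24277053 -0.63302588  0.3730894 ]
[[ 0.964  0.265 -0.   ]
 [ 0.265 -0.964  0.001]
 [-0.    -0.001 -1.   ]]
```

Run:
```python
from h import *
import pickle
c=pickle.load(open("scene.pkl","rb"));s=pickle.load(open("side.pkl","rb"))
for z in (.2,.3,.4): print(z,ray(c,383,90,z).round(3),ray(s,392,117,z).round(3))
print(ray(c,372,183,0),ray(c,334,178,0),ray(s,402,277,0),ray(s,470,262,0))
```

```text
0.2 [ 1.042 -0.949  0.2  ] [0.874 0.141 0.2  ]
0.3 [ 0.826 -0.739  0.3  ] [ 0.729 -0.061  0.3  ]
0.4 [ 0.61  -0.529  0.4  ] [ 0.584 -0.263  0.4  ]
[ 0.56715651 -0.45436971  0.        ] [ 0.70685748 -0.34900812  0.        ] [ 5.71719002e-01 -4.20586505e-01  1.11022302e-16] [ 7.85422974e-01 -4.49049112e-01  1.11022302e-16]
```

>>> play_rows:
  plan:
    - [[0.02, 0.05, 0.01, 0, 0, 0.1], [0.05, 0.1, 0.02, 0, 0, 0.2], [0.07, 0.15, 0.03, 0, 0, 0.3], [0.1, 0.2, 0.03, 0, 0, 0.4], [0.12, 0.24, 0.03, 0, 0, 0.5], [0.14, 0.28, 0.03, 0, 0, 0.6], [0.16, 0.32, 0.03, 0, 0, 0.7], [0.18, 0.36, 0.03, 0, 0, 0.8], [0.21, 0.41, 0.03, 0, 0, 0.93], [0.24, 0.45, 0.03, 0, 0, 1.05], [0.25, 0.48, 0.03, 0, 0, 1.15], [0.25, 0.48, 0.03, 0, 0, 1.15]]
  claw: 100

```text
t: 1.35
position: [0.4311, -0.165, 0.2836]
tool_rot: [0.755, 0.656, 0.001, -0.0]
contact_force: [-0.7, -0.4, -0.2]
grip_width: 1.002
```

Run:
```python
from h import *
import pickle
print(manip.read_state())
c=cam("wrist"); pickle.dump(c,open("w1.pkl","wb")); save(c,"w1.png",None,1.25)
```

```text
{'t': 1.35, 'qpos': array([ 0.60140377,  0.24550944, -0.42249441,  1.91727603,  0.11553773,
        1.00131713, -0.01303736]), 'qvel': array([ 0.06021305, -0.00275208,  0.10358998,  0.00733094,  0.02062544,
        0.00965269,  0.01279349]), 'joint_efforts': array([ -2.13614635, -46.09603643,  -3.81547853, -26.55042887,
        -0.06080541,  -0.08989988,  -0.17040289]), 'position': array([ 0.43107589, -0.16501039,  0.28361389]), 'tool_rot': array([ 7.55112519e-01,  6.55593586e-01,  1.43685619e-03, -2.62672592e-04]), 'contact_force': array([-0.68372322, -0.37035949, -0.193864  ]), 'ft_torque': array([-0.04079535,  0.00545066, -0.03618825]), 'grip_width': 1.0017038279847899}
```

View pics/w1.png

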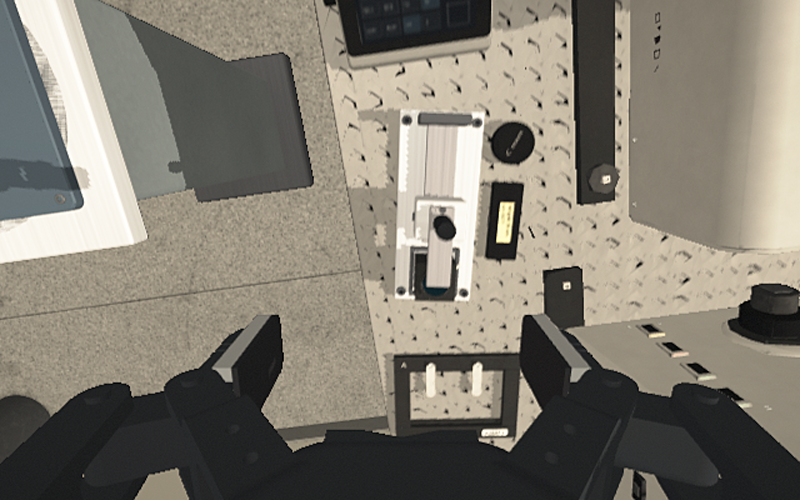

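The wrist view shows the whole dock, with its plate from (400,110) to (470,300) in the view: stop at the top, post at (444,227), cube at the bottom. I'll enlarge it to measure.

Run:
```python
from h import *
import pickle
c=pickle.load(open("w1.pkl","rb")); save(c,"w2.png",(305,80,405,245),3.6)
```

```text
(no output)
```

View pics/w2.png

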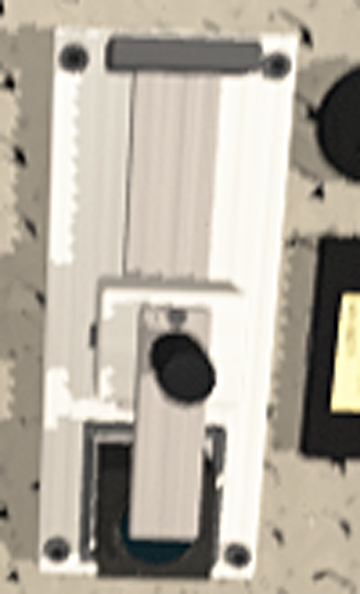

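Crop readings (3.6x): plate corners (55,28), (298,35), (40,572), (255,578); post top at about (190,375); keeper end from (131,538) to (196,541).

```bash
cat > fit.py <<'E'
from h import *
import pickle
from scipy.optimize import least_squares
c=pickle.load(open("w1.pkl","rb"));f=lambda u,v:(305+u/3.6-.0,80+v/3.6)
cor=[((55,28),(-40,95)),((298,35),(40,95)),((40,572),(-40,-95)),((255,578),(40,-95))]
def W(p,x,y,z): 
    C,S=np.cos(p[2]),np.sin(p[2]); return [p[0]+C*x-S*y,p[1]+S*x+C*y,z]
def res(p):
    r=[]
    for uv,(x,y) in cor: r+=list(np.array(proj(c,W(p,x/1e3,y/1e3,.01)))-f(*uv))
    for uv,x,y,z in (((190,375),0,-.012+p[3],.099),((131,538),-.011,-.072+p[3],.061),((196,541),.011,-.072+p[3],.061)):
        r+=list(np.array(proj(c,W(p,x,y,z)))-f(*uv))
    return np.array(r)
s=least_squares(res,[.47,-.16,-.17,.005]);p=s.x
print(p.round(4),res(p).round(1))
for (uv,xy) in cor: print(ray(c,*f(*uv),.01).round(4))
print("post",np.round(W(p,0,-.012+p[3],.08),4),"stop",np.round(W(p,0,.063,.08),4),"nest",np.round(W(p,0,-.062,.03),4))
E
python3 fit.py
```

```text
[ 0.4669 -0.1689 -0.1716  0.011 ] [-0.5 -0.4  0.4 -0.2 -0.5  0.4  0.   0.4 -0.1  0.9 -0.3 -0.4  0.9 -0.7]
[ 0.4442 -0.069   0.01  ]
[ 0.522  -0.0823  0.01  ]
[ 0.412  -0.2553  0.01  ]
[ 0.4901 -0.2688  0.01  ]
post [ 0.4667 -0.1699  0.08  ] stop [ 0.4777 -0.1069  0.08  ] nest [ 0.4563 -0.23    0.03  ]
```

>>> play_rows:
  plan:
    - [[0.02, -0.001, -0.05, 0, 0, -0.02], [0.037, 0.0, -0.1, 0, 0, -0.02], [0.037, 0.0, -0.13, 0, 0, -0.02], [0.037, 0.0, -0.13, 0, 0, -0.02], [0.037, 0.0, -0.13, 0, 0, -0.02]]

```text
t: 1.9
position: [0.465, -0.1717, 0.1536]
tool_rot: [0.766, 0.643, -0.001, -0.001]
contact_force: [-0.2, -0.1, 0.3]
grip_width: 1.002
```

>>> play_rows:
  plan:
    - [[0.002, 0.002, -0.03, 0, 0, 0], [0.002, 0.002, -0.06, 0, 0, 0], [0.002, 0.002, -0.061, 0, 0, 0], [0.002, 0.002, -0.061, 0, 0, 0]]

```text
t: 2.3
position: [0.4681, -0.1696, 0.0941]
tool_rot: [0.766, 0.643, 0.0, 0.001]
contact_force: [1.2, -0.3, 0.6]
grip_width: 0.997
```

>>> play_rows:
  plan:
    - [[0, 0, 0, 0, 0, 0], [0, 0, 0, 0, 0, 0], [0, 0, 0, 0, 0, 0], [0, 0, 0, 0, 0, 0], [0, 0, 0, 0, 0, 0], [0, 0, 0, 0, 0, 0], [0, 0, 0, 0, 0, 0], [0, 0, 0, 0, 0, 0]]
  claw: 0
  grip_force: 25

```text
t: 3.1
position: [0.4671, -0.1689, 0.0926]
tool_rot: [0.766, 0.643, -0.0, -0.0]
contact_force: [-3.6, 0.1, 8.2]
grip_width: 0.177
```

>>> play_rows:
  plan:
    - [[0.0014, 0.008, 0, 0, 0, 0], [0.0027, 0.016, 0, 0, 0, 0], [0.0041, 0.024, 0, 0, 0, 0], [0.0055, 0.032, 0, 0, 0, 0], [0.0069, 0.04, 0, 0, 0, 0], [0.0083, 0.048, 0, 0, 0, 0], [0.0094, 0.054, 0, 0, 0, 0], [0.0094, 0.054, 0, 0, 0, 0], [0.0094, 0.054, 0, 0, 0, 0]]

```text
t: 4.0
position: [0.4766, -0.1142, 0.0927]
tool_rot: [0.765, 0.644, -0.0, -0.0]
contact_force: [-3.9, 3.0, 9.4]
grip_width: 0.173
```

>>> play_rows:
  plan:
    - [[0.0007, 0.004, 0, 0, 0, 0], [0.0014, 0.008, 0, 0, 0, 0], [0.0017, 0.01, 0, 0, 0, 0], [0.002, 0.012, 0, 0, 0, 0], [0.002, 0.012, 0, 0, 0, 0], [0.002, 0.012, 0, 0, 0, 0]]

```text
t: 4.6
position: [0.4782, -0.1049, 0.0927]
tool_rot: [0.766, 0.643, -0.001, 0.0]
contact_force: [-3.8, -7.4, 7.6]
grip_width: 0.178
```

>>> play_rows:
  plan:
    - [[0.0005, 0.003, 0, 0, 0, 0], [0.0009, 0.005, 0, 0, 0, 0], [0.0009, 0.005, 0, 0, 0, 0], [0.0009, 0.005, 0, 0, 0, 0]]

```text
t: 5.0
position: [0.4782, -0.1045, 0.0927]
tool_rot: [0.768, 0.641, -0.003, 0.002]
contact_force: [-4.2, -24.5, 8.8]
grip_width: 0.174
```

>>> play_rows:
  plan:
    - [[-0.0005, -0.003, 0, 0, 0, 0], [-0.0007, -0.004, 0, 0, 0, 0], [-0.0007, -0.004, 0, 0, 0, 0], [-0.0007, -0.004, 0, 0, 0, 0], [-0.0007, -0.004, 0, 0, 0, 0], [-0.0007, -0.004, 0, 0, 0, 0], [-0.0007, -0.004, 0.04, 0, 0, 0], [-0.0007, -0.004, 0.08, 0, 0, 0], [-0.0007, -0.004, 0.12, 0, 0, 0], [-0.0007, -0.004, 0.12, 0, 0, 0]]
  claw: 100

```text
t: 6.0
position: [0.4817, -0.1018, 0.217]
tool_rot: [0.766, 0.643, 0.003, 0.003]
contact_force: [0.4, -0.9, 0.5]
grip_width: 1.0
```

Run:
```python
from h import *
import pickle
print(manip.read_state()['position'])
c=cam("wrist"); pickle.dump(c,open("w3.pkl","wb")); save(c,"w3.png",(200,60,520,300),2.5)
```

```text
[ 0.48166622 -0.10183792  0.21697112]
```

View pics/w3.png

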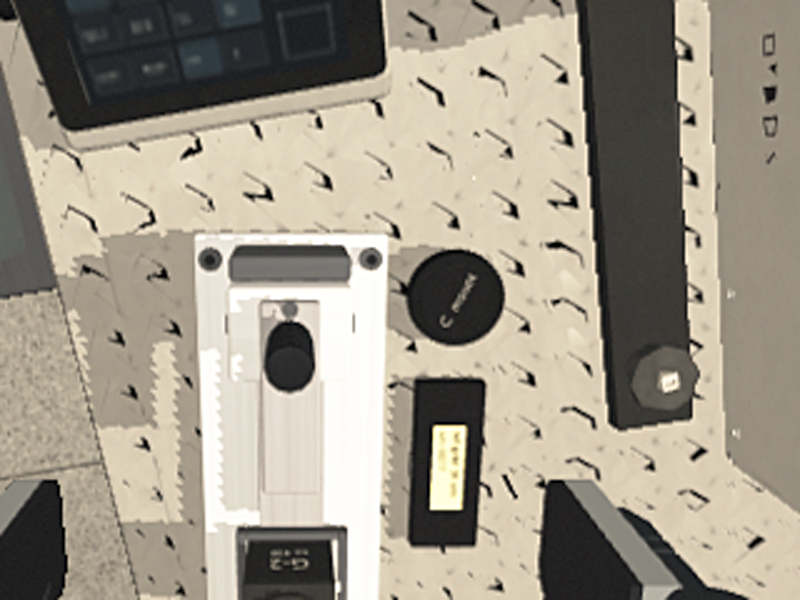

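>>> play_rows:
  plan:
    - [[-0.007, -0.04, 0, 0, 0, 0], [-0.014, -0.08, 0, 0, 0, 0], [-0.021, -0.12, 0, 0, 0, 0], [-0.024, -0.128, -0.03, 0, 0, 0], [-0.024, -0.128, -0.065, 0, 0, 0], [-0.024, -0.128, -0.065, 0, 0, 0], [-0.024, -0.128, -0.065, 0, 0, 0]]

```text
t: 6.75
position: [0.4548, -0.2292, 0.1468]
tool_rot: [0.765, 0.644, -0.0, -0.001]
contact_force: [1.1, 0.0, 0.9]
grip_width: 1.001
```

```bash
cat >> fit.py <<'E'
c3=pickle.load(open("w3.pkl","rb"));t=ray(c3,316.4,207.2,.099);d=t[:2]-p[:2]
print("post meas",t,"joint",d@[-np.sin(p[2]),np.cos(p[2])]+.012)
print("pred stop px crop",(np.array(proj(c3,W(p,0,.063,.099)))-[200,60])*2.5)
c=cam("wrist"); save(c,"w4.png",(220,130,420,330),3)
for x in(-.019,.019):
  for y in(-.082,-.042): print((np.array(proj(c,W(p,x,y,.051)))-[220,130])*3)
st=manip.read_state();print(st['position'],st['tool_rot'])
E
python3 fit.py
```

```text
[ 0.4669 -0.1689 -0.1716  0.011 ] [-0.5 -0.4  0.4 -0.2 -0.5  0.4  0.   0.4 -0.1  0.9 -0.3 -0.4  0.9 -0.7]
[ 0.4442 -0.069   0.01  ]
[ 0.522  -0.0823  0.01  ]
[ 0.412  -0.2553  0.01  ]
[ 0.4901 -0.2688  0.01  ]
post [ 0.4667 -0.1699  0.08  ] stop [ 0.4777 -0.1069  0.08  ] nest [ 0.4563 -0.23    0.03  ]
post meas [ 0.47821185 -0.10445832  0.099     ] joint 0.0774595611002724
pred stop px crop [290.58320582 375.54962374]
[233.62868835 326.39797387]
[230.15823476 165.03628968]
[390.3740639  326.35725339]
[394.45181474 164.93543898]
[ 0.45561583 -0.229414    0.14781737] [ 7.65205480e-01  6.43786086e-01  5.36711222e-05 -2.13285031e-04]
```

View pics/w4.png

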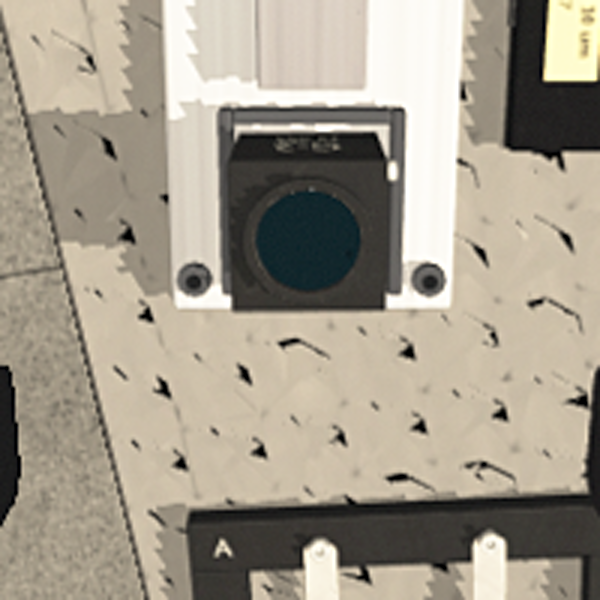

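The cube is unobstructed and sits square in its nest. Its top face centre is at about (308,234) in the crop against a predicted (312,246), so it is about 3 mm farther along +y. The carriage at the stop showed the same offset, so I'll correct for it and descend.

>>> play_rows:
  plan:
    - [[0.0, 0.0025, -0.03, 0, 0, 0], [0.0, 0.0025, -0.06, 0, 0, 0], [0.0, 0.0025, -0.085, 0, 0, 0], [0.0, 0.0025, -0.1, 0, 0, 0], [0.0, 0.0025, -0.102, 0, 0, 0], [0.0, 0.0025, -0.102, 0, 0, 0], [0.0, 0.0025, -0.102, 0, 0, 0]]

```text
t: 7.5
position: [0.4562, -0.2276, 0.0467]
tool_rot: [0.765, 0.643, 0.0, 0.001]
contact_force: [1.0, 0.2, 0.1]
grip_width: 1.001
```

>>> play_rows:
  plan:
    - [[0, 0, 0, 0, 0, 0], [0, 0, 0, 0, 0, 0], [0, 0, 0, 0, 0, 0], [0, 0, 0, 0, 0, 0], [0, 0, 0, 0, 0, 0], [0, 0, 0, 0, 0, 0], [0, 0, 0, 0, 0, 0], [0, 0, 0, 0, 0, 0]]
  claw: 0
  grip_force: 30

```text
t: 8.3
position: [0.4553, -0.2276, 0.0457]
tool_rot: [0.766, 0.643, -0.0, 0.0]
contact_force: [-0.5, 0.5, 7.1]
grip_width: 0.435
```

>>> play_rows:
  plan:
    - [[0, 0, 0.004, 0, 0, 0], [0, 0, 0.01, 0, 0, 0], [0, 0, 0.02, 0, 0, 0], [0, 0, 0.033, 0, 0, 0], [0, 0, 0.046, 0, 0, 0], [0, 0, 0.06, 0, 0, 0], [0, 0, 0.073, 0, 0, 0], [0, 0, 0.085, 0, 0, 0], [0, 0, 0.094, 0, 0, 0], [0, 0, 0.1, 0, 0, 0], [0, 0, 0.1, 0, 0, 0], [0, 0, 0.1, 0, 0, 0]]

```text
t: 9.5
position: [0.4551, -0.2274, 0.1451]
tool_rot: [0.766, 0.643, -0.0, -0.0]
contact_force: [-1.1, -0.3, -0.7]
grip_width: 0.431
```

>>> play_rows:
  plan:
    - [[0, 0, 0, 0, 0, 0], [0, 0, 0, 0, 0, 0], [0, 0, 0, 0, 0, 0], [0, 0, 0, 0, 0, 0], [0, 0, 0, 0, 0, 0], [0, 0, 0, 0, 0, 0]]

```text
t: 10.1
position: [0.4552, -0.2275, 0.1453]
tool_rot: [0.766, 0.643, -0.0, -0.0]
contact_force: [0.7, -0.8, -1.2]
grip_width: 0.436
```

Run:
```python
from h import *
s=manip.read_state(); print(s['position'],s['tool_rot'],s['contact_force'],s['grip_width'],abs(s['qvel']).max())
a=cam("wrist")["img"]; b=cam("scene")["img"][150:250,280:400]
im=np.vstack([cv2.resize(a[60:380,120:520],(480,384)),cv2.resize(b,(480,400))[60:270]])
cv2.imwrite("pics/w5.png",im[:,:,::-1])
```

```text
[ 0.45521976 -0.22745258  0.14526084] [ 7.65555361e-01  6.43370025e-01 -1.41925106e-05 -1.62400419e-05] [ 0.74617845 -0.77808641 -1.21814201] 0.4360108466104498 0.0012480767278246396
```

View pics/w5.png

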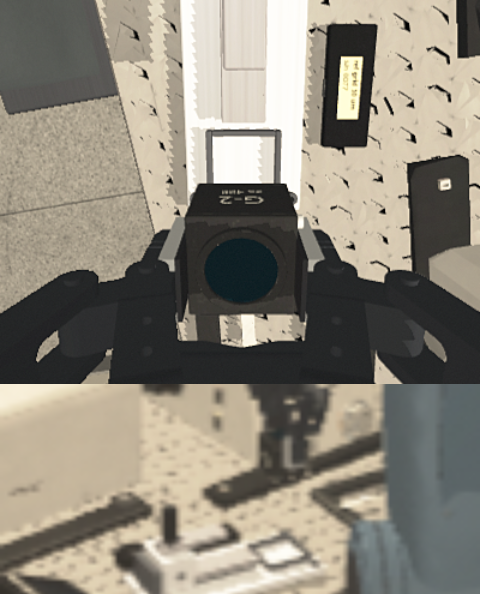

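The cube is held level between the pads over the empty nest, the carriage is against the stop block, and the case is where it was.

```bash
python3 -c "
from h import *
print(manip.sign_off())"
```

```text
the job is handed in; nothing more can be done
None
```

I slid the carriage to its end stop, then lifted the cube straight up 100 mm. I handed the job in at about 10 s of the 46 s allowed, with the cube still held over its nest.

- **Carriage:** I gripped it by the post and pushed until it stalled at about 24 N. The last close wrist measurement put the joint at 77.5 mm against the nominal 75 mm. The cube showed a similar offset of about 3 mm along +y, so I put this down to error in my dock position rather than the carriage. I used the corrected position for the grasp. The final picture shows the carriage at the stop block.
- **Cube:** The tool rose from z = 0.0457 to 0.1453 m with no tilt, and the arm was still, with joint speeds of about 0.001 rad/s or less. The jaw opening of about 37 mm fits the cube's 38 mm width, and the final wrist picture shows the cube square in the pads above the empty nest.
- **Other things:** The dust cap was still in place in the wrist view after the slide, and the slide case in the final view. I did not check the tip box and the things at the far right up close afterwards. The arm stayed well clear of them, and the force readings at the end of each move showed no unexpected contact.

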